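# Open the ratchet clamp

### The job

The heat sink in the bench clamp is finished: open the clamp for it. With the fingertips press down the black thumb plate on top of the sliding jaw to release the ratchet - the jaw slides only while the plate is down - and push the jaw all the way back along its bar to the end stop, then let the plate come up so that the ratchet locks again. Leave the heat sink lying where it is, and do not move or pick up anything else.

Things in the scene. Friction and masses are not known exactly. Their poses are not given: they have to be found in the camera images.
- ratchet_clamp: bench clamp, fixed: aluminium base 250 x 80 x 10 mm with a steel bar. Origin on the bench under the bar (base spans x -128 to +122 mm); x along the bar from the fixed jaw (-x end, nearest the robot, top at 72 mm, before it a bed 42 mm high) to the end stop (+x end, top at 48 mm), z up. On its +y side a vise 82 mm high and a jig; a tall cabinet with open door stands at the bench's left (y over 0.12 m).
- clamp_jaw (a joint): travel in m of the sliding jaw along the clamp's +x, 0 (closed) to 0.100 (fully back, against the end stop); slides with about 3 N of friction when released. While the thumb plate is up the ratchet lets it move only towards closed: pushed back it moves at most one 7 mm tooth and locks.
- clamp_release (a joint): how far in m the thumb plate is pressed straight down: 0 up, 0.009 full travel; up to about 0.0035 when the pawl happens to rest on a tooth flank. The ratchet is free from 0.005 on. Spring about 4 N at the top to 7 N at the bottom; it comes up by itself and locks the ratchet again when let go, so it must be kept down while the jaw slides.
- thumb_plate (a point): centre of the upper face of the thumb plate (release): a black ribbed plate 36 mm along the clamp's x by 32 mm along y, 70 mm above the bench when up, on top of the sliding jaw; moves with the jaw and goes down when pressed. Axes as the clamp's.
- jaw_shoulder (a point): top edge, in the middle, of the front (-x) face of the sliding jaw's upright shoulder: a grey wall 40 mm wide and 14 mm thick just behind the thumb plate on the end-stop side, rising to 96 mm above the bench. Its front face is 21 mm beyond the plate's centre along the clamp's x; a fingertip that presses the plate can push the jaw back by this face.
- sink_center (a point): centre of the loose finned aluminium heat sink, 44 x 60 x 25 mm, which lies on the clamp's bed between the fixed jaw and the sliding jaw; its top is 67 mm above the bench; to be left where it lies.
- cap_blue: blue cylindrical capacitor, 35 mm across, 52 mm high, standing; loose, origin at the centre of its underside; to be left alone.
- plug_relay: grey relay, 28 x 21 x 38 mm, standing; loose, origin at the centre of its underside; to be left alone.
- spacer: brass hex spacer, 15 mm across, 54 mm high, standing; loose, origin at the centre of its underside; to be left alone.
- choke: round toroid choke, 48 mm across, 17 mm high; loose, origin at the centre of its underside; to be left alone.
- strip: green terminal strip, 20 x 46 x 18 mm; loose, origin at the centre of its underside; to be left alone.

How it is judged:
By the outcome, as a careful person would: the job done as asked, in the order asked, and still so for the second after the job is handed in, with the robot touching nothing.
It also fails if it takes over 35 s, if anything falls off the work surface, if the arm or the gripper's body presses on something with over 40 N, if the wrist force passes 120 N, or if a joint passes its speed limit or range.

### The arm

A 6-joint arm with a two-finger parallel gripper is mounted at the origin on a cart in front of the work surface, level with it; the furniture and walls round the work are solid. World frame = base frame: x ahead of the robot, y to its left, z up, the work surface at z = 0. Lengths are in m, angles in rad, forces in N, time in s.
With the tool pointing down it reaches from about 0.375 to 0.9 m from the base axis. Payload 3.1 kg.
Tool frame: the origin (TCP) lies on the centre line of the jaws, within the pads' length; the fingertips stand 19 mm ahead of it and the grasp point (between the pads) is the TCP; z points along the fingers, y is the line along which they close (so a half turn about z gives the same grasp; the last joint's range is limited). The gripper opens to 85 mm and grips with 20 to 120 N. Pads are 22 mm wide; open, the fingers measure 114 mm over their backs; the gripper's body (76 mm by 85 mm) begins 54 mm behind the grasp point. The pads swing forward as they close: fully open they stand 13 mm farther back than shut.
Start: joints at [0.978, 0.527, 1.433, -0, 1.181, -0.178], TCP at [0.252, 0.572, 0.219] pointing down, gripper open.
Joint ranges: [-3.08, 3.08], [-0.75, 2.2], [0.22, 2.44], [-1.43, 4.57], [0, 2.65], [-2.85, 2.85]. Speed limits (rad/s): [2.79, 2.79, 3.14, 3.14, 3.14, 3.14].

### API

Orientations are given as a unit quaternion [x, y, z, w].
In Python, from station import manip gives the robot as it stands.
- The arm moves only by the tool servo_tool, never from a script. Its argument "rows" is a list that holds one entry, the list of rows, each a list of 7 numbers: the turn, a rotation vector about the tool's x, y, z in degrees, then the shift along the tool's x, y, z in m, then the gripper command: -1 is shut, 1 is fully open, values between are in proportion. In form: [[[wx, wy, wz, tx, ty, tz, jaw], ...]]. A call has 1 to 8 rows; each row shifts and turns the commanded pose from where the row before left it, along the tool's axes as they then stand; what a row does not reach is not made up. A row lasts 1/12 s, in which the tool goes at most 41.7 mm and 7.16 degrees, less where a joint would pass 70% of its speed; a pose out of reach is approached as far as the arm can. A call is refused whole if a number of a shift passes 0.0417 or a number of a turn 7.16, either way. A call with a gripper value outside its range is refused whole. The fingers move at their own pace and stop on an object; "squeeze" is the grip in N (left out, the last holds). Time passes only in rows, so rows that do not move let the fingers close. It gives the time, the measured TCP pose, the force, the opening and the grip force at its end, in the units of the state.
- manip.sense(): the state, without advancing time (a new reading comes with each control period).
- manip.snapshot(name): name is "scene" or "side" or "wrist"; returns the picture (420x560x3 uint8, blue, green, red); there is no depth.
- manip.camera_info(name): a dict with "K" (3x3 intrinsics, pixels), "k1" (the pictures are not rectified: a ray, as slopes to the right and down, at radius r is drawn at 1 + k1 r^2 times it, then the intrinsics apply), "camera_from_world" (4x4, takes a point from world to camera coordinates). Camera axes: x right, y down, z forward; pixel columns grow to the right and rows downward; lengths in m; the calibration is good to about 2 mm. A picture is of the moment at which its call begins: read the wrist's pose just before it. camera_info takes no time and is no camera call; for the wrist camera it gives the pose at the moment of the call.
- manip.sign_off(): hands the job in; it is judged then, once.
The state is a dict: "t": time; "q": joint angles; "qd": joint speeds; "tau": joint torques, N m; "tcp_pos": TCP position; "tool_rot": TCP orientation; "force": force on the tool from outside, world axes, zero at the start; "ft_torque": the same for the moment, N m; "finger_gap": opening from 0.0 (shut) to 1.0 (fully open); "gripper_force": force on a finger pad.
Only numpy, scipy, OpenCV 4.12 (cv2) and the standard library are available. Lean on these libraries where they do the work, as an engineer would, in place of code of your own. Each camera call takes 0.05 s, during which the arm holds its last target. There are 200 camera calls.

## Working session

There is one attempt and no reset: what is moved stays moved. The work goes in short steps, Python scripts to look and compute and a tool call to move; the robot and the scene stay as the last step left them, time stands still between calls to the robot, and variables do not carry over. Pictures are saved under pics/ and viewed, at most 10 in all, crops included, and the job is handed in when it is done.

Besides the shell and the picture viewer there is one more tool, called after "Call:" by a JSON object that holds its "op" and its "data". servo_tool: Moves the arm, as the interface text tells. Its arguments: {"type":"object","properties":{"rows":{"type":"array","items":{"type":"array","items":{"type":"array","items":{"type":"number"}}}},"squeeze":{"type":"number"}},"required":["rows"]}

```bash
mkdir -p pics
cat > h.py <<'E'
import numpy as np, cv2
from station import manip
def ray(info,u,v):
    K=np.array(info["K"]);k=info["k1"];T=np.array(info["camera_from_world"])
    d=np.array([(u-K[0,2])/K[0,0],(v-K[1,2])/K[1,1]]);s=d.copy()
    for _ in range(20): s=d/(1+k*(s@s))
    R=T[:3,:3];return -R.T@T[:3,3],R.T@np.array([s[0],s[1],1])
def onz(info,u,v,z):
    o,d=ray(info,u,v);return o+d*(z-o[2])/d[2]
def proj(info,p):
    K=np.array(info["K"]);T=np.array(info["camera_from_world"])
    c=T[:3,:3]@np.array(p)+T[:3,3];s=c[:2]/c[2];s=s*(1+info["k1"]*(s@s))
    return K[0,0]*s[0]+K[0,2],K[1,1]*s[1]+K[1,2]
E
python3 - <<'E'
from h import *
for n in("scene","side"):
    cv2.imwrite(f"pics/{n}0.png",manip.snapshot(n)); i=manip.camera_info(n); o,d=ray(i,280,210); print(n,o,d)
s=manip.sense();print(s["t"],s["tcp_pos"],s["tool_rot"],s["force"],s["finger_gap"])
E
```

```text
scene [-0.12651662 -0.09644483  0.4520333 ] [ 0.80299229 -0.38815043 -0.4523081 ]
side [ 0.35926479 -1.28818555  0.48594718] [ 0.18554118  0.89677667 -0.40181942]
0.1 [0.25149048 0.57142575 0.21762839] [ 2.05929385e-01  9.78566350e-01 -9.24236335e-04 -3.64751528e-04] [-0.57910454 -0.48136136 -1.01939884] 0.9970927584452928
```

View pics/scene0.png

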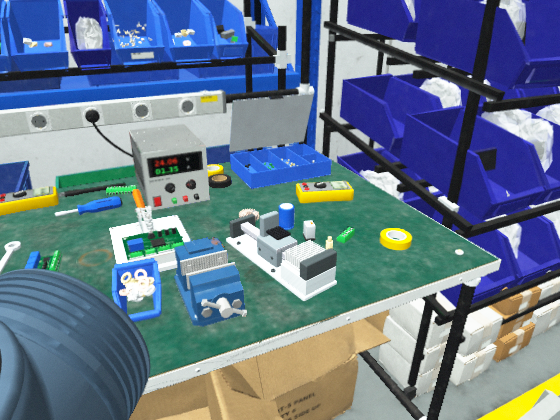

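View pics/side0.png

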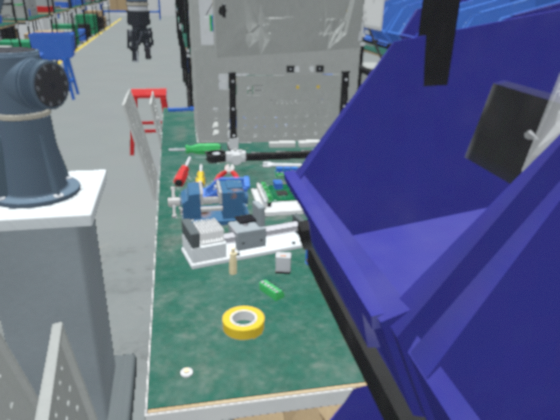

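The scene view shows the clamp at about (285,258): fixed jaw near (318,262), sink (292,262), black plate near (277,233) and grey shoulder near (268,228). The side view shows the clamp at (245,235), with the vise behind it. I'll enlarge both.

Run:
```python
import cv2
a=cv2.imread("pics/scene0.png")[195:305,215:350];b=cv2.imread("pics/side0.png")[195:275,170:310]
a=cv2.resize(a,(660,538),interpolation=2)
b=cv2.resize(b,(770,440),interpolation=2)
cv2.imwrite("pics/c1.png",a)
cv2.imwrite("pics/c2.png",b)
```

```text
(no output)
```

View pics/c1.png

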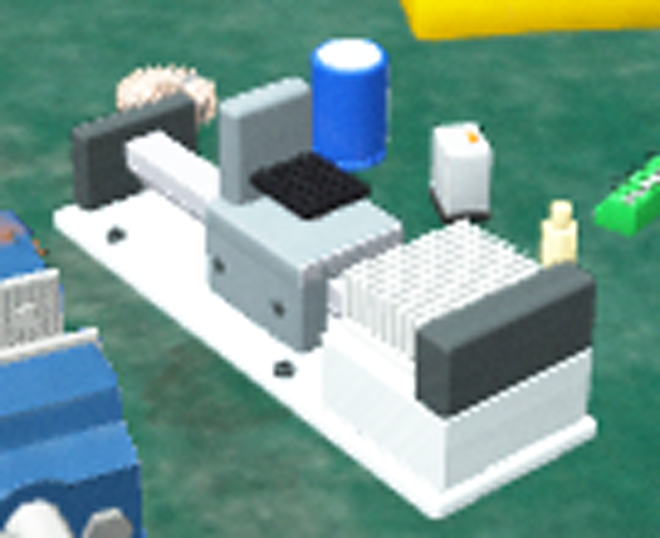

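View pics/c2.png

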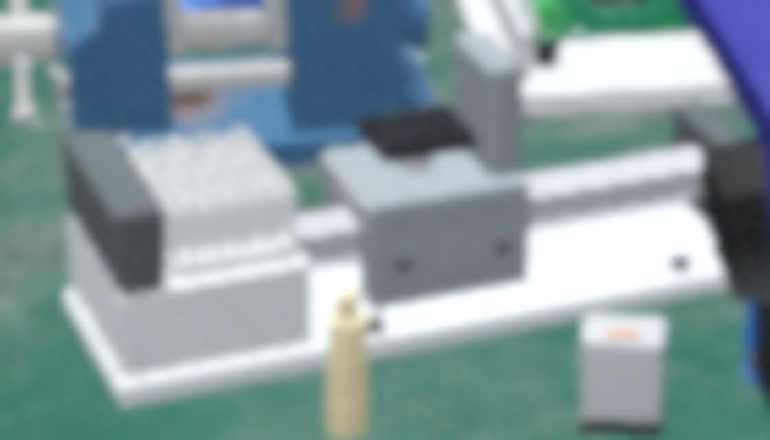

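The crops show base top corners (c1) near (437,505), (57,212) and (595,423), and plate corners (250,180), (311,154), (370,186) and (310,214). In c2 the plate corners are (360,120), (450,108), (475,135) and (390,152).

Run:
```python
from h import *
S=manip.camera_info("scene");D=manip.camera_info("side")
f=lambda u,v:(215+u/4.889-.4,195+v/4.889-.4); g=lambda u,v:(170+u/5.5-.4,195+v/5.5-.4)
def pr(n,i,p,z): r=onz(i,*p,z);print(n,r.round(4));return r
A=pr("nearL",S,f(437,505),.01);B=pr("farL",S,f(57,212),.01);C=pr("nearR",S,f(595,423),.01)
print(np.linalg.norm(A-B),np.linalg.norm(A-C),np.degrees(np.arctan2(*(B-A)[[1,0]])),np.degrees(np.arctan2(*(A-C)[[1,0]])))
P=[pr("plate",S,f(*c),.07) for c in[(250,180),(311,154),(370,186),(310,214)]];print(np.mean(P,0))
Q=[pr("plateside",D,g(*c),.07) for c in[(360,120),(450,108),(475,135),(390,152)]];print(np.mean(Q,0))
pr("sh",S,f(222,103),.096);pr("sh",S,f(300,80),.096)
pr("side base near",D,g(125,392),.01);pr("sink",S,f(437,280),.067)
pr("cap",S,f(350,55),.052)
# solve plate as two-ray intersection
o1,d1=ray(S,*f(310,184));o2,d2=ray(D,*g(419,129));M=np.c_[d1,-d2];t=np.linalg.lstsq(M,o2-o1,rcond=None)[0];print(o1+d1*t[0],o2+d2*t[1])
```

```text
nearL [ 0.348 -0.372  0.01 ]
farL [ 0.5883 -0.3177  0.01  ]
nearR [ 0.3646 -0.4463  0.01  ]
0.2463808219124666 0.07613849296272131 12.73179834358609 102.62784214065549
plate [ 0.4833 -0.3621  0.07  ]
plate [ 0.4919 -0.3919  0.07  ]
plate [ 0.4601 -0.4016  0.07  ]
plate [ 0.4509 -0.3721  0.07  ]
[ 0.47155841 -0.38194791  0.07      ]
plateside [ 0.4579 -0.3774  0.07  ]
plateside [ 0.4911 -0.3719  0.07  ]
plateside [ 0.4965 -0.3962  0.07  ]
plateside [ 0.4651 -0.4057  0.07  ]
[ 0.47765185 -0.38780292  0.07      ]
sh [ 0.5    -0.3581  0.096 ]
sh [ 0.5051 -0.3932  0.096 ]
side base near [ 0.369  -0.4534  0.01  ]
sink [ 0.3958 -0.3956  0.067 ]
cap [ 0.5962 -0.4608  0.052 ]
[ 0.47684102 -0.38439296  0.06624693] [ 0.47822609 -0.38378404  0.06795864]
```

Both views agree: clamp yaw is about 13° and the plate is near (0.475, -0.385, 0.07). Before leaving the start pose I'll check where the cabinet door is.

Run:
```python
from h import *
a=cv2.imread("pics/side0.png")[0:220,90:380]
cv2.imwrite("pics/c3.png",cv2.resize(a,None,fx=2.7,fy=2.7,interpolation=2))
D=manip.camera_info("side")
for p in [(0.25,0.57,0.2),(.25,.57,0),(.4,.3,0),(.4,.12,0),(.6,.12,0),(.4,.12,.3),(.3,.3,.2),(.5,.3,.2)]: 
    u,v=proj(D,p);print(p,round((u-90)*2.7),round(v*2.7))
w=manip.snapshot("wrist");cv2.imwrite("pics/w0.png",w)
```

```text
(0.25, 0.57, 0.2) 142 198
(0.25, 0.57, 0) 155 352
(0.4, 0.3, 0) 278 407
(0.4, 0.12, 0) 285 456
(0.6, 0.12, 0) 470 448
(0.4, 0.12, 0.3) 270 164
(0.3, 0.3, 0.2) 177 236
(0.5, 0.3, 0.2) 358 233
```

View pics/c3.png

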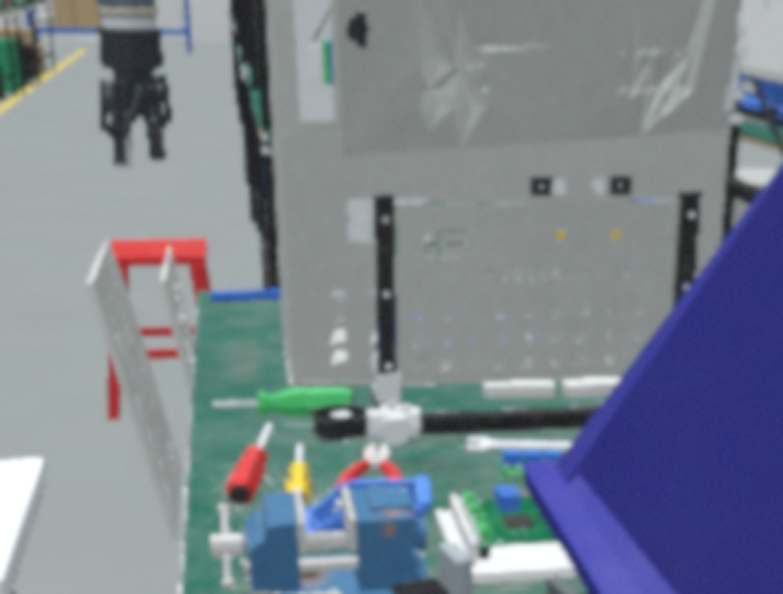

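View pics/w0.png

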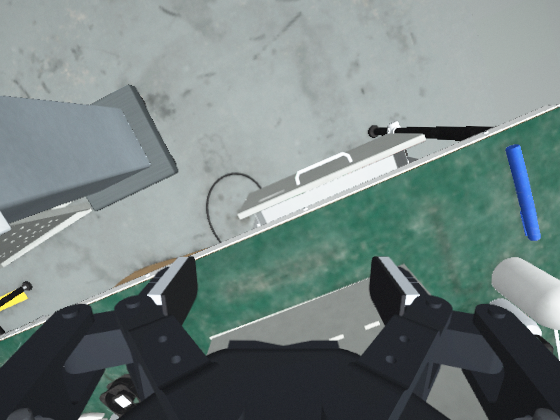

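Under the gripper the side view shows the cabinet beside the start pose, with its front-left bottom corner at c3 (290,385). The wrist view shows the cabinet's bottom edge running from (210,340) to (400,280), parallel to the bench edge. I'll measure both.

Run:
```python
from h import *
D=manip.camera_info("side");W=manip.camera_info("wrist")
print("camW",ray(W,280,210)[0])
for p in[(290,385),(620,380),(283,290),(205,295),(188,594),(390,375),(340,420),(240,400),(275,285)]:print("side",p,onz(D,90+p[0]/2.7,p[1]/2.7,0).round(3))
for p in[(210,340),(400,280),(560,105),(0,340),(530,165),(500,270),(185,262),(140,270),(120,390)]:print("wrist",p,onz(W,*p,0).round(3))
```

```text
camW [0.18959865 0.59845621 0.37246982]
side (290, 385) [0.419 0.389 0.   ]
side (620, 380) [0.833 0.357 0.   ]
side (283, 290) [0.434 0.927 0.   ]
side (205, 295) [0.313 0.905 0.   ]
side (188, 594) [ 0.305 -0.218 -0.   ]
side (390, 375) [ 0.547  0.418 -0.   ]
side (340, 420) [0.468 0.239 0.   ]
side (240, 400) [0.357 0.333 0.   ]
side (275, 285) [0.423 0.966 0.   ]
wrist (210, 340) [0.428 0.371 0.   ]
wrist (400, 280) [0.446 0.668 0.   ]
wrist (560, 105) [0.298 0.937 0.   ]
wrist (0, 340) [ 0.299  0.036 -0.   ]
wrist (530, 165) [0.358 0.88  0.   ]
wrist (500, 270) [0.493 0.809 0.   ]
wrist (185, 262) [0.297 0.4   0.   ]
wrist (140, 270) [0.283 0.334 0.   ]
wrist (120, 390) [0.461 0.178 0.   ]
```

The cabinet occupies x > 0.42, y > 0.37, and the door may reach to y = 0.12. I'll go around it on the robot side at a radius of about 0.385, closing the fingers on the way.

Call:
{"op": "servo_tool", "data": {"rows": [[[0,0,0,-0.0135,-0.0311,0,-1],[0,0,0,-0.0135,-0.0311,0,-1],[0,0,0,-0.0135,-0.0311,0,-1],[0,0,0,-0.0135,-0.0311,0,-1],[0,0,0,-0.0135,-0.0311,0,-1],[0,0,0,-0.0135,-0.0311,0,-1],[0,0,0,-0.0135,-0.0311,0,-1],[0,0,0,-0.0135,-0.0311,0,-1]]]}}

```text
t: 0.82
tcp_pos: [0.2499, 0.2992, 0.2184]
tool_rot: [0.206, 0.979, -0.0, 0.0]
force: [1.1, -0.4, 0.6]
finger_gap: -0.001
gripper_force: 0.0
```

Call:
{"op": "servo_tool", "data": {"rows": [[[0,0,0,-0.0321,-0.015,0,-1],[0,0,0,-0.0321,-0.015,0,-1],[0,0,0,-0.0321,-0.015,0,-1],[0,0,0,-0.0235,-0.0224,0,-1],[0,0,0,-0.0235,-0.0224,0,-1],[0,0,0,-0.0235,-0.0224,0,-1],[0,0,0,-0.0235,-0.0224,0,-1]]]}}

```text
t: 1.4
tcp_pos: [0.3706, 0.0993, 0.2185]
tool_rot: [0.206, 0.979, 0.0, 0.0]
force: [-0.1, 0.7, 0.2]
finger_gap: -0.0
gripper_force: 0.0
```

Call:
{"op": "servo_tool", "data": {"rows": [[[0,0,0,-0.0204,-0.0288,0,-1],[0,0,0,-0.0204,-0.0288,0,-1],[0,0,0,-0.0204,-0.0288,0,-1],[0,0,0,-0.0204,-0.0288,0,-1],[0,0,0,-0.0204,-0.0288,0,-1],[0,0,0,-0.0204,-0.0288,0,-1],[0,0,0,-0.0204,-0.0288,0,-1],[0,0,0,-0.0204,-0.0288,0,-1]]]}}

```text
t: 2.07
tcp_pos: [0.4267, -0.1775, 0.2184]
tool_rot: [0.206, 0.979, 0.0, -0.0]
force: [0.3, 0.9, -0.1]
finger_gap: -0.004
gripper_force: 0.0
```

Call:
{"op": "servo_tool", "data": {"rows": [[[0,0,0,-0.0204,-0.0288,0,-1],[0,0,0,-0.0204,-0.0288,0,-1],[0,0,0,-0.0204,-0.0288,0,-1],[0,0,0,-0.0204,-0.0288,0,-1],[0,0,0,-0.0204,-0.0288,0,-1],[0,0,0,-0.0204,-0.0288,0,-1]]]}}

```text
t: 2.57
tcp_pos: [0.4691, -0.3848, 0.2181]
tool_rot: [0.206, 0.979, 0.0, -0.0]
force: [0.2, 0.5, -0.6]
finger_gap: 0.001
gripper_force: 0.0
```

Call:
{"op": "servo_tool", "data": {"rows": [[[0,0,-6.1,0,0,0.003,-1],[0,0,-6.1,0,0,0.003,-1],[0,0,-6.1,0,0,0.003,-1],[0,0,-6.1,0,0,0.003,-1],[0,0,-6.1,0,0,0.003,-1],[0,0,-6.1,0,0,0.003,-1],[0,0,0,0,0,0,-1]]]}}

```text
t: 3.15
tcp_pos: [0.4687, -0.3827, 0.1995]
tool_rot: [-0.113, 0.994, 0.001, -0.001]
force: [-0.1, 0.7, -0.3]
finger_gap: -0.001
gripper_force: 0.0
```

Run:
```python
from h import *
s=manip.sense();print(s["t"],s["tcp_pos"],s["tool_rot"],s["q"])
W=manip.camera_info("wrist");cv2.imwrite("pics/w1.png",manip.snapshot("wrist"));np.save("w1.npy",W["camera_from_world"])
for p in[(.475,-.385,.07),(.495,-.380,.096),(.469,-.383,.19)]:print(proj(W,p))
```

```text
3.15 [ 0.46871315 -0.3826819   0.19952095] [-1.12586453e-01  9.93641329e-01  9.11802574e-04 -6.06319313e-04] [-8.69182478e-01  5.23071161e-01  1.50248921e+00  4.77919160e-06
  1.11822226e+00 -2.66563238e+00]
(np.float64(279.9637689899699), np.float64(205.53740803311408))
(np.float64(280.2093360764869), np.float64(233.8340121668885))
(np.float64(283.6849771615333), np.float64(246.6822931161698))
```

View pics/w1.png

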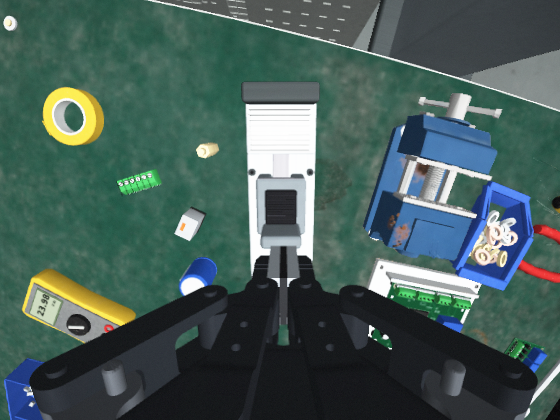

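The wrist view shows the plate at columns 264–299, its front edge at row 190, and the shoulder's top front edge at row ~227. The clamp axis is close to vertical in the picture.

Run:
```python
from h import *
W=manip.camera_info("wrist");im=cv2.imread("pics/w1.png")
c=im[140:260,230:335];print(im[180:235:3,281].tolist());print(im[205,255:310:3,1].tolist())
for n,p,z in[("plate front L",(265,190),.07),("plate front R",(298,190),.07),("sh front L",(263,226),.096),("sh R",(299,226),.096),("fix L",(242,102),.072),("fix R",(318,102),.072),("baseL",(248,215),.01),("baseR",(315,215),.01),("baseL",(247,120),.01),("baseR",(317,120),.01)]:print(n,onz(W,*p,z).round(4))
s=manip.sense();import scipy.spatial.transform as t;print(t.Rotation.from_quat(s["tool_rot"]).as_matrix().round(3))
```

```text
[[199, 192, 178], [204, 199, 186], [210, 202, 190], [144, 138, 129], [45, 42, 42], [54, 49, 48], [50, 45, 45], [46, 41, 40], [37, 35, 33], [44, 39, 40], [48, 42, 41], [46, 42, 40], [58, 51, 50], [50, 45, 46], [47, 42, 42], [86, 84, 77], [88, 85, 77], [90, 85, 77], [94, 90, 82]]
[251, 193, 203, 162, 46, 42, 42, 43, 45, 44, 44, 44, 43, 44, 181, 203, 203, 251, 254]
plate front L [ 0.4631 -0.4031  0.07  ]
plate front R [ 0.4559 -0.3713  0.07  ]
sh front L [ 0.4913 -0.3976  0.096 ]
sh R [ 0.484  -0.3649  0.096 ]
fix L [ 0.3869 -0.4405  0.072 ]
fix R [ 0.3716 -0.3727  0.072 ]
baseL [ 0.5109 -0.418   0.01  ]
baseR [ 0.4928 -0.3379  0.01  ]
baseL [ 0.4013 -0.4405  0.01  ]
baseR [ 0.3838 -0.3633  0.01  ]
[[-0.976 -0.22  -0.001]
 [-0.22   0.976  0.001]
 [ 0.001  0.001 -1.   ]]
```

The plate centre is at about (0.477, -0.383). I'll move over plate centre +4 mm and descend.

Call:
{"op": "servo_tool", "data": {"rows": [[[0,0,0,-0.006,-0.0013,0.01,-1],[0,0,0,-0.006,-0.0012,0.02,-1],[0,0,0,0,0,0.025,-1],[0,0,0,0,0,0.025,-1],[0,0,0,0,0,0.012,-1],[0,0,0,0,0,0,-1]]]}}

```text
t: 3.7
tcp_pos: [0.48, -0.381, 0.1049]
tool_rot: [-0.111, 0.994, 0.003, -0.002]
force: [0.7, 0.5, 0.6]
finger_gap: -0.002
gripper_force: 0.0
```

Call:
{"op": "servo_tool", "data": {"rows": [[[0,0,0,0,0,0.004,-1],[0,0,0,0,0,0.004,-1],[0,0,0,0,0,0.004,-1],[0,0,0,0,0,0.003,-1],[0,0,0,0,0,0,-1],[0,0,0,0,0,0,-1]]]}}

```text
t: 4.2
tcp_pos: [0.4816, -0.3832, 0.0939]
tool_rot: [-0.112, 0.994, -0.0, 0.0]
force: [-0.3, -0.8, 0.6]
finger_gap: -0.002
gripper_force: 0.0
```

Call:
{"op": "servo_tool", "data": {"rows": [[[0,0,0,0,0,0.003,-1],[0,0,0,0,0,0.002,-1],[0,0,0,0,0,0,-1]]]}}

```text
t: 4.45
tcp_pos: [0.4813, -0.3828, 0.0882]
tool_rot: [-0.112, 0.994, 0.0, -0.0]
force: [0.2, 0.3, -0.4]
finger_gap: 0.002
gripper_force: 0.0
```

Call:
{"op": "servo_tool", "data": {"rows": [[[0,0,0,0,0,0.003,-1],[0,0,0,0,0,0,-1]]]}}

```text
t: 4.62
tcp_pos: [0.4813, -0.3827, 0.085]
tool_rot: [-0.112, 0.994, 0.0, -0.0]
force: [-0.6, -0.1, -0.7]
finger_gap: -0.0
gripper_force: 0.0
```

Call:
{"op": "servo_tool", "data": {"rows": [[[0,0,0,0,0,0.002,-1],[0,0,0,0,0,0,-1]]]}}

```text
t: 4.78
tcp_pos: [0.4814, -0.3828, 0.0831]
tool_rot: [-0.112, 0.994, 0.0, -0.0]
force: [0.2, 0.5, 0.1]
finger_gap: 0.003
gripper_force: 0.0
```

Call:
{"op": "servo_tool", "data": {"rows": [[[0,0,0,0,0,0.002,-1],[0,0,0,0,0,0,-1]]]}}

```text
t: 4.95
tcp_pos: [0.4813, -0.3828, 0.0812]
tool_rot: [-0.112, 0.994, 0.0, -0.0]
force: [-0.6, 0.2, 0.4]
finger_gap: 0.003
gripper_force: 0.0
```

No force yet at a nominal tip height of 0.062, so I'll look.

Run:
```python
from h import *
a=manip.snapshot("side")[180:270,190:290];b=manip.snapshot("wrist")[120:320,190:380]
cv2.imwrite("pics/s2.png",np.hstack([cv2.resize(a,(440,396),interpolation=2),cv2.resize(b,(350,396))]))
D=manip.camera_info("side")
for p in [(.4813,-.3828,.062),(.477,-.3835,.07)]:u,v=proj(D,p);print((u-190)*4.4,(v-180)*4.4)
```

```text
252.06714917015253 178.20810934171647
242.58633229022482 163.18394365384916
```

View pics/s2.png

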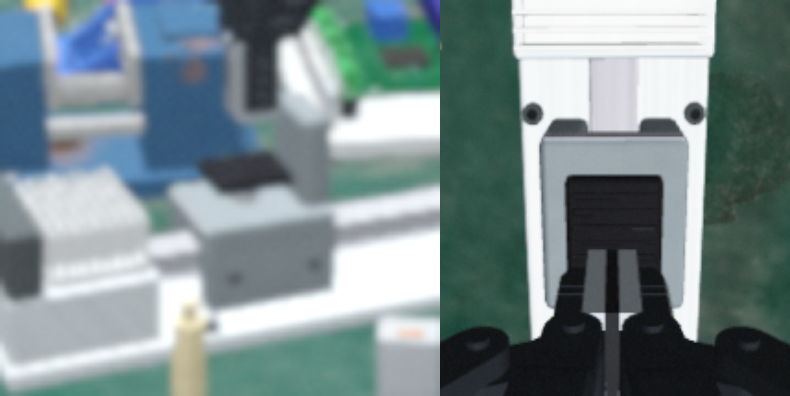

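The side view shows the fingertip at crop (262,108), well above the plate at (245,170). The real tip is higher than nominal, so I'll work out its height from both cameras.

Run:
```python
from h import *
D=manip.camera_info("side");W=manip.camera_info("wrist");s=manip.sense();p=np.array(s["tcp_pos"]);print(p,s["t"],s["force"])
for z in np.arange(.06,.125,.008):
    u,v=proj(D,[p[0],p[1],z]);a,b=proj(W,[p[0],p[1],z])
    a2,b2=proj(W,[p[0]-.0107,p[1]-.0024,z])
    print(round(z,3),"side",round((u-190)*4.4),round((v-180)*4.4),"wrist",round(440+(a-190)*1.842),round((b-120)*1.98),"frontedge",round((b2-120)*1.98))
a=manip.snapshot("side")[195:235,235:265].min(2)
print(a[:,8:22:2].tolist())
```

```text
[ 0.48142248 -0.38295888  0.08140581] 5.05 [-0.27565118 -0.21425521  0.04681779]
0.06 side 252 182 wrist 614 236 frontedge 204
0.068 side 252 166 wrist 614 245 frontedge 212
0.076 side 252 150 wrist 614 255 frontedge 221
0.084 side 252 133 wrist 614 266 frontedge 230
0.092 side 252 117 wrist 614 279 frontedge 241
0.1 side 252 100 wrist 614 292 frontedge 253
0.108 side 252 83 wrist 614 307 frontedge 266
0.116 side 252 66 wrist 614 323 frontedge 280
0.124 side 251 49 wrist 615 342 frontedge 296
[[131, 99, 51, 56, 58, 171, 249], [132, 102, 50, 50, 53, 157, 244], [132, 101, 48, 53, 52, 143, 239], [131, 100, 48, 51, 51, 130, 230], [132, 102, 49, 50, 52, 119, 215], [132, 100, 50, 53, 53, 120, 201], [132, 101, 51, 58, 56, 130, 194], [132, 102, 48, 57, 57, 132, 190], [132, 105, 52, 53, 61, 127, 181], [131, 109, 66, 72, 88, 126, 168], [125, 120, 99, 106, 120, 127, 150], [114, 129, 122, 121, 125, 124, 132], [93, 122, 122, 115, 112, 119, 123], [69, 96, 103, 99, 103, 117, 119], [61, 76, 94, 99, 105, 116, 118], [57, 73, 94, 109, 109, 116, 117], [55, 72, 91, 115, 112, 116, 117], [55, 70, 87, 114, 114, 115, 118], [56, 66, 84, 103, 107, 115, 117], [59, 64, 78, 81, 90, 111, 115], [61, 62, 66, 62, 72, 102, 116], [61, 59, 60, 58, 62, 92, 112], [59, 57, 58, 58, 59, 76, 106], [60, 60, 56, 54, 57, 64, 93], [59, 59, 56, 54, 54, 55, 79], [59, 55, 53, 51, 50, 54, 66], [53, 50, 51, 61, 75, 87, 86], [54, 59, 74, 110, 134, 144, 127], [88, 99, 113, 159, 181, 184, 165], [135, 140, 147, 183, 196, 197, 186], [168, 162, 168, 192, 198, 198, 195], [187, 182, 185, 195, 198, 199, 198], [196, 193, 195, 197, 197, 199, 198], [197, 198, 197, 197, 197, 196, 193], [197, 197, 196, 195, 191, 185, 178], [193, 189, 186, 180, 171, 159, 150], [176, 166, 160, 151, 140, 129, 124], [147, 138, 131, 124, 121, 117, 115], [123, 121, 120, 116, 115, 114, 113], [115, 114, 115, 114, 113, 113, 113]]
```

Run:
```python
from h import *
W=manip.camera_info("wrist");im=manip.snapshot("wrist");cv2.imwrite("pics/w2.png",im)
r=im[230,235:330].min(1);print(r.tolist())
P=[onz(W,190+(x-440)/1.842,120+y/1.98,.07) for x,y in[(566,176),(663,176)]];print(P,np.linalg.norm(P[0]-P[1]))
P=[onz(W,190+(x-440)/1.842,120+y/1.98,.01) for x,y in[(520,60),(709,60)]];print(P,np.linalg.norm(P[0]-P[1]))
print(ray(W,280,210))
cv2.imwrite("pics/w2c.png",cv2.resize(im[200:400,200:370],None,fx=3,fy=3,interpolation=2))
```

```text
[54, 130, 213, 237, 245, 247, 247, 247, 247, 238, 175, 105, 129, 149, 159, 163, 162, 162, 163, 161, 160, 160, 160, 113, 17, 21, 29, 33, 31, 33, 34, 32, 32, 34, 32, 34, 29, 33, 35, 33, 33, 34, 31, 32, 32, 34, 32, 36, 32, 33, 33, 33, 35, 34, 33, 35, 36, 36, 35, 34, 33, 33, 36, 34, 35, 36, 35, 33, 35, 35, 33, 35, 35, 33, 30, 62, 130, 157, 159, 161, 161, 159, 158, 161, 160, 159, 159, 162, 160, 228, 246, 245, 244, 244, 246]
[array([ 0.46260996, -0.40294683,  0.07      ]), array([ 0.45572434, -0.37276183,  0.07      ])] 0.03096039908653448
[array([ 0.43864478, -0.43229606,  0.01      ]), array([ 0.42128149, -0.35618385,  0.01      ])] 0.07806761034159104
(array([ 0.41534214, -0.39878738,  0.23619506]), array([ 0.26162977,  0.04854434, -0.96400425]))
```

View pics/w2c.png

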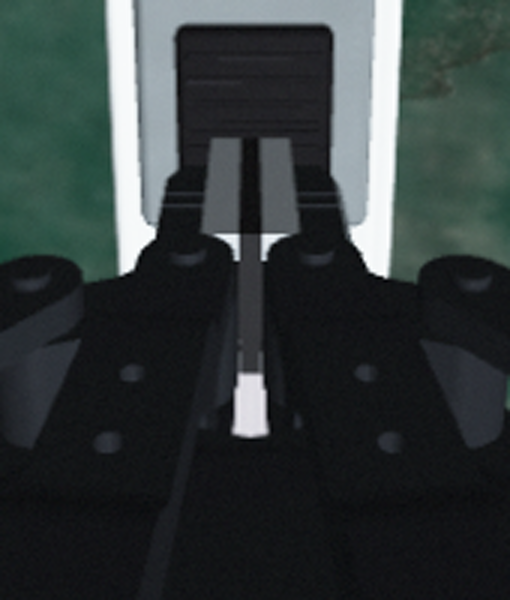

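Run:
```python
from h import *
a=manip.snapshot("side").astype(int);b=cv2.imread("pics/side0.png").astype(int)
d=np.abs(a-b).max(2)
for r in range(170,226,2):print(r,d[r,232:268:2].tolist(),a[r,248].tolist(),b[r,248].tolist())
```

```text
170 [3, 30, 72, 72, 69, 68, 68, 73, 67, 59, 60, 42, 19, 40, 28, 45, 49, 7] [61, 55, 52] [110, 122, 83]
172 [2, 27, 87, 72, 71, 73, 73, 72, 59, 50, 63, 64, 49, 28, 31, 56, 58, 10] [72, 67, 62] [114, 126, 92]
174 [1, 30, 125, 91, 79, 79, 68, 53, 55, 69, 74, 75, 60, 44, 47, 73, 52, 6] [81, 73, 67] [122, 128, 89]
176 [4, 19, 113, 126, 102, 104, 145, 155, 124, 80, 82, 83, 59, 52, 62, 77, 28, 1] [62, 55, 51] [186, 141, 94]
178 [4, 10, 72, 139, 146, 152, 186, 199, 169, 83, 87, 80, 55, 56, 76, 61, 8, 3] [57, 51, 47] [226, 154, 104]
180 [3, 3, 25, 61, 110, 125, 176, 195, 178, 90, 86, 79, 68, 71, 84, 37, 2, 6] [57, 51, 45] [235, 157, 108]
182 [4, 3, 3, 12, 94, 128, 173, 196, 183, 98, 85, 81, 97, 119, 68, 11, 2, 3] [56, 50, 46] [239, 157, 104]
184 [3, 5, 5, 7, 86, 125, 165, 195, 183, 104, 71, 73, 112, 162, 67, 9, 4, 5] [56, 50, 47] [239, 158, 105]
186 [4, 4, 3, 3, 39, 90, 149, 158, 147, 87, 75, 74, 101, 111, 34, 3, 6, 4] [55, 49, 46] [202, 127, 80]
188 [5, 5, 3, 4, 22, 30, 132, 132, 96, 88, 124, 47, 21, 27, 1, 3, 4, 4] [53, 47, 44] [149, 109, 67]
190 [4, 4, 3, 3, 5, 20, 43, 90, 74, 100, 133, 22
[... 902 characters left out ...]
10 [4, 3, 5, 4, 4, 2, 3, 4, 3, 4, 3, 4, 3, 4, 4, 3, 4, 4] [149, 140, 103] [146, 137, 101]
212 [3, 5, 4, 4, 3, 4, 3, 4, 2, 3, 3, 4, 4, 4, 6, 4, 4, 4] [154, 134, 101] [153, 132, 100]
214 [3, 3, 2, 5, 4, 5, 3, 3, 4, 4, 4, 3, 3, 5, 3, 2, 4, 5] [113, 98, 79] [109, 95, 77]
216 [3, 4, 4, 2, 4, 3, 1, 0, 3, 5, 3, 3, 4, 2, 3, 3, 4, 3] [68, 61, 59] [65, 58, 57]
218 [4, 2, 4, 2, 2, 5, 2, 3, 5, 3, 1, 4, 3, 3, 4, 3, 4, 3] [67, 60, 60] [63, 57, 55]
220 [2, 4, 4, 2, 0, 3, 4, 2, 1, 4, 2, 2, 1, 3, 2, 3, 5, 5] [59, 53, 52] [59, 53, 53]
222 [5, 5, 4, 4, 3, 2, 4, 2, 1, 4, 4, 5, 5, 3, 3, 2, 4, 3] [102, 96, 90] [101, 95, 89]
224 [4, 4, 5, 4, 3, 4, 4, 3, 4, 4, 5, 4, 2, 3, 3, 3, 4, 2] [183, 176, 166] [179, 172, 162]
```

The images put the real fingertip at z ≈ 0.095 with TCP at 0.081, and there is still no contact. So the tips are about 14 mm behind the TCP, not 19 mm ahead. I'll keep descending in small steps and go by force.

Call:
{"op": "servo_tool", "data": {"rows": [[[0,0,0,0,0,0.005,-1],[0,0,0,0,0,0.005,-1],[0,0,0,0,0,0.004,-1],[0,0,0,0,0,0,-1]]]}}

```text
t: 5.53
tcp_pos: [0.4808, -0.3823, 0.0662]
tool_rot: [-0.112, 0.994, 0.001, -0.001]
force: [-0.3, 0.1, 0.2]
finger_gap: 0.006
gripper_force: 0.0
```

Call:
{"op": "servo_tool", "data": {"rows": [[[0,0,0,0,0,0.004,-1],[0,0,0,0,0,0.002,-1],[0,0,0,0,0,0,-1]]]}}

```text
t: 5.78
tcp_pos: [0.4812, -0.3827, 0.0609]
tool_rot: [-0.112, 0.994, 0.0, -0.0]
force: [-0.6, 0.6, -0.0]
finger_gap: 0.001
gripper_force: 0.0
```

Call:
{"op": "servo_tool", "data": {"rows": [[[0,0,0,0,0,0.003,-1],[0,0,0,0,0,0,-1]]]}}

```text
t: 5.95
tcp_pos: [0.4814, -0.3828, 0.0581]
tool_rot: [-0.112, 0.994, 0.0, -0.0]
force: [0.9, 0.4, -0.7]
finger_gap: -0.003
gripper_force: 0.0
```

Call:
{"op": "servo_tool", "data": {"rows": [[[0,0,0,0,0,0.003,-1],[0,0,0,0,0,0,-1]]]}}

```text
t: 6.12
tcp_pos: [0.4817, -0.3832, 0.0557]
tool_rot: [-0.112, 0.994, -0.0, 0.0]
force: [-0.8, 0.7, 3.4]
finger_gap: -0.001
gripper_force: 2.1
```

Call:
{"op": "servo_tool", "data": {"rows": [[[0,0,0,0,0,0.002,-1],[0,0,0,0,0,0,-1]]]}}

```text
t: 6.28
tcp_pos: [0.4817, -0.3832, 0.0539]
tool_rot: [-0.112, 0.994, -0.0, 0.0]
force: [-0.2, -0.1, 4.7]
finger_gap: 0.004
gripper_force: 2.4
```

Contact came at TCP ≈ 0.056 with the expected spring force. I'll press about 6 mm more.

Call:
{"op": "servo_tool", "data": {"rows": [[[0,0,0,0,0,0.002,-1],[0,0,0,0,0,0.002,-1],[0,0,0,0,0,0.001,-1],[0,0,0,0,0,0,-1]]]}}

```text
t: 6.62
tcp_pos: [0.4817, -0.3832, 0.049]
tool_rot: [-0.112, 0.994, -0.0, 0.0]
force: [-0.4, 2.0, 6.2]
finger_gap: -0.002
gripper_force: 3.2
```

Call:
{"op": "servo_tool", "data": {"rows": [[[0,0,0,0,0,0.001,-1],[0,0,0,0,0,0,-1]]]}}

```text
t: 6.78
tcp_pos: [0.4817, -0.3832, 0.0483]
tool_rot: [-0.112, 0.994, -0.0, 0.0]
force: [-1.3, 1.0, 5.9]
finger_gap: -0.0
gripper_force: 3.3
```

The plate is down about 8 mm. I'll push along tool -x (clamp +x).

Call:
{"op": "servo_tool", "data": {"rows": [[[0,0,0,-0.003,0,0,-1],[0,0,0,-0.003,0,0,-1],[0,0,0,-0.003,0,0,-1],[0,0,0,-0.003,0,0,-1],[0,0,0,-0.004,0,0,-1],[0,0,0,-0.004,0,0,-1]]]}}

```text
t: 7.28
tcp_pos: [0.5004, -0.3788, 0.0482]
tool_rot: [-0.112, 0.994, -0.0, -0.001]
force: [-2.5, 0.8, 6.0]
finger_gap: -0.007
gripper_force: 3.4
```

Call:
{"op": "servo_tool", "data": {"rows": [[[0,0,0,-0.005,0,0,-1],[0,0,0,-0.005,0,0,-1],[0,0,0,-0.005,0,0,-1],[0,0,0,-0.005,0,0,-1],[0,0,0,-0.005,0,0,-1]]]}}

```text
t: 7.7
tcp_pos: [0.5249, -0.3732, 0.0482]
tool_rot: [-0.112, 0.994, -0.0, -0.001]
force: [-1.9, -0.3, 6.6]
finger_gap: -0.0
gripper_force: 3.4
```

Call:
{"op": "servo_tool", "data": {"rows": [[[0,0,0,-0.004,0,0,-1],[0,0,0,-0.004,0,0,-1],[0,0,0,-0.004,0,0,-1]]]}}

```text
t: 7.95
tcp_pos: [0.5366, -0.3705, 0.0483]
tool_rot: [-0.112, 0.994, -0.0, -0.001]
force: [-2.7, -0.0, 7.1]
finger_gap: 0.001
gripper_force: 3.4
```

Call:
{"op": "servo_tool", "data": {"rows": [[[0,0,0,-0.004,0,0,-1],[0,0,0,-0.003,0,0,-1]]]}}

```text
t: 8.12
tcp_pos: [0.5435, -0.3689, 0.0483]
tool_rot: [-0.112, 0.994, -0.0, -0.001]
force: [-2.5, 0.2, 6.8]
finger_gap: -0.001
gripper_force: 3.4
```

Call:
{"op": "servo_tool", "data": {"rows": [[[0,0,0,-0.003,0,0,-1],[0,0,0,-0.003,0,0,-1]]]}}

```text
t: 8.28
tcp_pos: [0.5492, -0.3676, 0.0482]
tool_rot: [-0.112, 0.994, -0.0, -0.001]
force: [-4.0, 0.7, 6.5]
finger_gap: -0.0
gripper_force: 3.4
```

Call:
{"op": "servo_tool", "data": {"rows": [[[0,0,0,-0.003,0,0,-1],[0,0,0,-0.002,0,0,-1]]]}}

```text
t: 8.45
tcp_pos: [0.5542, -0.3665, 0.0483]
tool_rot: [-0.112, 0.994, -0.0, -0.001]
force: [-2.6, 0.3, 7.4]
finger_gap: -0.001
gripper_force: 3.3
```

Call:
{"op": "servo_tool", "data": {"rows": [[[0,0,0,-0.003,0,0,-1],[0,0,0,-0.002,0,0,-1]]]}}

```text
t: 8.62
tcp_pos: [0.5579, -0.3656, 0.0482]
tool_rot: [-0.112, 0.994, -0.0, -0.002]
force: [-6.7, -0.7, 7.1]
finger_gap: -0.003
gripper_force: 3.9
```

Call:
{"op": "servo_tool", "data": {"rows": [[[0,0,0,-0.002,0,0,-1],[0,0,0,-0.002,0,0,-1]]]}}

```text
t: 8.78
tcp_pos: [0.561, -0.365, 0.0482]
tool_rot: [-0.112, 0.994, -0.0, -0.003]
force: [-11.8, -4.7, 11.1]
finger_gap: 0.001
gripper_force: 8.4
```

Run:
```python
from h import *
im=manip.snapshot("scene");cv2.imwrite("pics/c5.png",cv2.resize(im[195:305,215:350],(660,538),interpolation=2))
print(manip.sense()["t"],manip.sense()["force"])
```

```text
8.8333 [-7.01166032 -0.9402807   7.62954378]
```

View pics/c5.png

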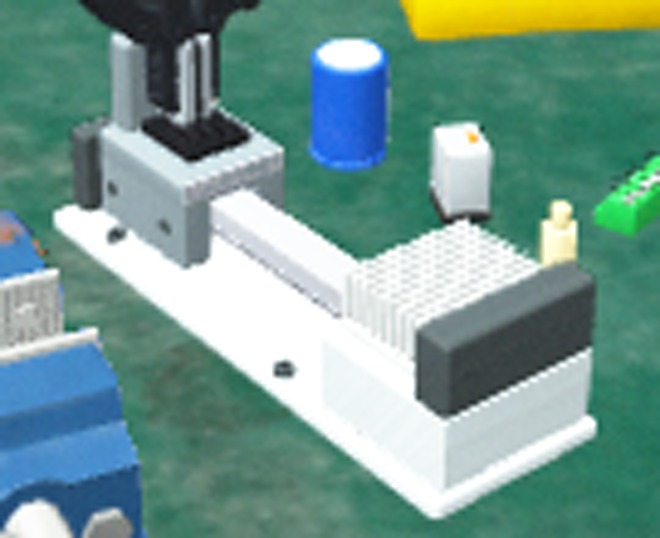

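The scene view shows the jaw (front face near (240,215)) back against the end stop at (88,165), with the sink unmoved. I'll push slightly more to confirm.

Call:
{"op": "servo_tool", "data": {"rows": [[[0,0,0,-0.002,0,0,-1],[0,0,0,0,0,0,-1],[0,0,0,0,0,0,-1]]]}}

```text
t: 9.08
tcp_pos: [0.5608, -0.365, 0.0482]
tool_rot: [-0.112, 0.994, 0.0, -0.004]
force: [-12.2, -3.0, 10.6]
finger_gap: -0.0
gripper_force: 9.3
```

Call:
{"op": "servo_tool", "data": {"rows": [[[0,0,0,-0.002,0,0,-1],[0,0,0,0,0,0,-1],[0,0,0,0,0,0,-1]]]}}

```text
t: 9.33
tcp_pos: [0.5607, -0.365, 0.0482]
tool_rot: [-0.113, 0.994, 0.001, -0.006]
force: [-16.5, -3.8, 11.6]
finger_gap: -0.002
gripper_force: 12.9
```

The TCP stays at 0.5607 while the force rises, so the jaw is at the stop. I'll lift straight up off the plate first, so nothing drags the jaw forward, then back off and rise.

Call:
{"op": "servo_tool", "data": {"rows": [[[0,0,0,0,0,-0.004,-1],[0,0,0,0,0,-0.004,-1],[0,0,0,0,0,-0.005,-1],[0,0,0,0,0,-0.005,-1],[0,0,0,0.005,0,0,-1],[0,0,0,0.006,0,0,-1],[0,0,0,0,0,0,-1]]]}}

```text
t: 9.92
tcp_pos: [0.5557, -0.3661, 0.0652]
tool_rot: [-0.111, 0.994, 0.0, -0.0]
force: [-1.6, 0.6, 0.2]
finger_gap: -0.0
gripper_force: 0.0
```

Call:
{"op": "servo_tool", "data": {"rows": [[[0,0,0,0,0,-0.02,-1],[0,0,0,0,0,-0.03,-1],[0,0,0,0,0,-0.03,-1],[0,0,0,0,0,-0.03,-1],[0,0,0,0,0,-0.02,-1],[0,0,0,0,0,0,-1],[0,0,0,0,0,0,-1]]]}}

```text
t: 10.5
tcp_pos: [0.5577, -0.3663, 0.1972]
tool_rot: [-0.112, 0.994, -0.001, 0.002]
force: [-0.8, 0.6, -0.0]
finger_gap: 0.005
gripper_force: 0.0
```

Run:
```python
from h import *
old=cv2.imread("pics/c5.png").astype(int)
im=manip.snapshot("scene");c=cv2.resize(im[195:305,215:350],(660,538),interpolation=2);cv2.imwrite("pics/c6.png",c)
d=np.abs(c.astype(int)-old).max(2)>40
n,l,st,ce=cv2.connectedComponentsWithStats(d.astype(np.uint8))
print([s.tolist() for s in st[1:] if s[4]>40])
# plate top in the wrist view: height estimate from plate front edge vs. known x
W=manip.camera_info("wrist");w=manip.snapshot("wrist");cv2.imwrite("pics/w3.png",w)
m=(w.max(2)<70).astype(np.uint8);m[:,:230]=0;m[:,335:]=0
col=w[150:250,281].min(1);print(col.tolist());print(manip.sense()["tcp_pos"],manip.sense()["force"])
```

```text
[[79, 0, 182, 126, 9195], [139, 42, 58, 87, 1514], [141, 120, 113, 45, 2201]]
[217, 217, 216, 217, 217, 217, 217, 218, 218, 217, 216, 217, 216, 217, 156, 113, 146, 149, 152, 156, 158, 157, 157, 157, 158, 157, 92, 30, 30, 33, 32, 29, 29, 31, 30, 36, 23, 32, 24, 29, 32, 28, 34, 22, 27, 31, 28, 34, 21, 28, 35, 28, 33, 27, 31, 32, 24, 32, 27, 29, 33, 29, 54, 62, 65, 63, 64, 64, 64, 65, 66, 63, 66, 85, 118, 132, 141, 147, 155, 154, 157, 157, 157, 156, 153, 142, 119, 70, 49, 50, 50, 52, 54, 58, 60, 48, 29, 19, 15, 15]
[ 0.55606662 -0.36506927  0.19426939] [ 0.7499249  -0.94045073 -0.06135741]
```

Apart from the gripper leaving, the only change in the scene is the plate coming back up. The jaw edges haven't moved, and the tool is clear. Handing in.

```bash
python3 -c "
from station import manip
print(manip.sign_off())"
```

```text
the job is handed in; nothing more can be done
None
```

The clamp is open: I pushed the jaw back to the end stop, the thumb plate came up again, the heat sink looked unmoved in the scene camera, and the job was handed in at about 10.6 s with the gripper clear.

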